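# Pop a feeder pot and catch it on the tray

## Task

Press the yellow paddle of the pot dispenser down with one finger so that the orange-lidded feeder pot springs forward out of its place, and have the other finger in its path so that the pot is trapped against it while standing wholly on the tray. Do not grasp or lift the pot, let it slide off the tray, or disturb the other things on the cart. The program finishes while holding: paddle still pressed down, pot stopped against the other finger.

Things in the scene. Friction and masses are not known exactly. Their poses are not given: they have to be found in the camera images.
- tray: Dispenser fixed to the cart: aluminium channel with a grey spring housing at its rear. Origin: on the cart top, on the channel's centre line. x runs along the channel; the pot is driven towards -x; z up. Channel floor at z = 26 mm, 48 mm wide (y -24 to +24), walls 4 mm thick with tops at z = 34; it is open in front. The housing (top z = 58) starts at x = +88.
- lip (a point): Middle of the channel floor's open front edge, at tray x = -55, y = 0, z = 26 mm. If nothing stops the pot, it is shoved off here.
- gate (a point): Tray point x = +11, y = 0, z = 34 mm: front upper edge of the dark steel gate bar (6 mm thick, across the channel) that stands 8 mm above the channel floor and holds the pot back. It is one piece with the yellow paddle and sinks with it. A black pusher plate behind the pot (up to z = 52) drives it forward with about 2 N, at up to about 0.3 m/s, once the gate is down.
- paddle (a joint): How far the yellow paddle is pressed, in m: 0 up, 0.010 fully down. It moves straight down against a spring, about 2 N at first, about 5 N fully down, and springs up again if let go. The gate frees the pot at about 0.006 to 0.008.
- paddle_top (a point): Centre of the paddle's flat yellow top, 34 mm (along tray x) by 32 mm (along tray y), beside the channel at tray x = -20, y = +66; 50 mm above the cart at rest, 40 mm fully pressed: 14 mm above the channel floor and 6 mm above its walls, so a finger level with it stands free over the channel. Around it is a fixed grey block, 44 x 42 mm, top at z = 36 mm.
- pot: Feeder pot to be popped: white cylinder with an orange lid, 44 mm in diameter, 42 mm high, about 0.12 kg. Origin: centre of its underside. At the start it stands in the channel, centre at tray x = about +39 mm, its front against the gate. It may be stopped anywhere from 5 mm forward of its start to wholly behind the lip.
- spare_pot: Bystander: same pot with a blue lid, standing loose on the cart beside the channel, on the tray's -y side, 78 to 98 mm from the channel's centre line. Origin: centre of its underside.
- bowl: Bystander: basalt-coloured ceramic bowl, 110 mm across, 45 mm high. Origin: centre of its underside.
- reflector: Bystander: aluminium lamp reflector lying mouth down, 150 mm across, 113 mm high. Origin: centre of its underside.
- hide: Bystander: green leaf-shaped arched plastic hide, about 160 x 112 mm, 46 mm high. Origin: centre of its underside.
- gauge: Bystander: round black dial gauge lying on its back, 60 mm across, 24 mm high. Origin: centre of its underside.
- tub_lid (a joint): Bystander: flip lid of the red plastic tub (tub 160 x 220 mm, 100 mm high, fixed), in rad: 0 shut. Leave it shut.
There are look-alikes about, which are no part of the job. What is shaped like the pot but red is not meant.

How it is judged:
At the end, for the whole second after the job is handed in: The paddle is held down by more than 6 mm; the orange-lidded pot stands upright (within 0.15 rad) and still on the channel floor, at least 5 mm forward of its start and wholly behind the front lip, pressing against the fingers with more than 0.3 N (value of joint paddle above 0.006 m and x of pot in the frame of tray between -0.034 and 0.035 m and z of pot in the frame of tray between 0.021 and 0.031 m and angle between pot's own z axis and vertical below 0.15 rad and linear speed of pot below 0.02 m/s and contact force between the fingers and pot above 0.3 N); the arm keeps its last pose, push and grip.
It fails at once if the pot is lifted more than 12 mm off the channel floor (z of pot in the frame of tray above 0.038 m).
It fails at once if the pot slides over the lip (x of pot in the frame of tray below -0.045 m).
It fails at once if the pot is tipped over (angle between pot's own z axis and vertical above 0.6 rad).
It fails at once if a bystander is moved by more than 15 mm (distance of any of spare_pot, bowl, reflector, hide, gauge from where it was at the start of the episode above 0.015 m).
It fails at once if the tub's lid is opened (value of joint tub_lid above 0.15 rad).
It also fails if it takes over 29 s, if anything falls off the work surface, if the arm or the gripper's body presses on something with over 40 N, if the wrist force passes 120 N, or if a joint passes its speed limit or range.

## Robot

A 6-joint arm with a two-finger parallel gripper is mounted at the origin on the work surface. World frame = base frame: x ahead of the robot, y to its left, z up, the work surface at z = 0. Lengths are in m, angles in rad, forces in N, time in s.
With the tool pointing down it reaches from about 0.4 to 0.825 m from the base axis. Payload 7 kg.
Tool frame: the origin (TCP) lies between the finger pads; the fingertips stand 19 mm ahead of it and the grasp point (between the pads) is the TCP (arm.nose_length is the distance from the TCP to the fingertips, in m); x points along the fingers, z is the direction in which the jaws open and shut, and the axes are right-handed (so a half turn about x gives the same grasp; the last joint's range is limited). The gripper opens to 85 mm and grips with 20 to 120 N. Pads are 22 mm wide; open, the fingers measure 114 mm over their backs; the gripper's body (76 mm by 85 mm) begins 54 mm behind the grasp point. The pads swing forward as they close: fully open they stand 13 mm farther back than shut.
Start: joints at [-0.919, 0.359, 0.012, 0, -1.224, -0.288], TCP at [0.24, -0.631, 0.25] pointing down, gripper open.
Joint ranges: [-3.07, 3.07], [-1.43, 2.12], [-1.02, 1.25], [-3.03, 1.67], [-3.05, -0], [-3.03, 3.03]. Speed limits (rad/s): [2.39, 2.39, 3.01, 3.14, 3.14, 3.14].

## Interface

Orientations are given as [roll, pitch, yaw] about the fixed x, y, z axes, in that order (R = Rz(yaw) Ry(pitch) Rx(roll)).
In Python, from plant import arm, cams, order gives the robot as it stands. Calls block until the motion is done:
- arm.movep(position, orientation): joint-space move of the TCP to a pose.
- arm.move_straight(position, rate=0.15, frame=None, until_force=None): straight line of the TCP; frame=None keeps the orientation; rate is the mean speed in m/s. With until_force (N) it stops when the force on the tool has changed by that much, and returns True; else False.
- arm.set_joints(angles): joint-space move.
- arm.move_gripper(opening): opening from 0.0 (shut) to 1.0 (fully open); the grip force is fixed at half the most; returns when the fingers have stopped.
- arm.pause(seconds).
- arm.ik(position, orientation): joint angles nearest the present ones, or None.
- arm.get_obs(): the state.
- cams.get_image(name): name is "side" or "top"; returns (picture, depth): 400x640x3 uint8, blue, green, red; 400x640 float32, m along the optical axis (not along the pixel's ray), 0 where there is no reading.
- cams.camera_params(name): a dict with "vertical_fov" (degrees; the focal length in pixels is half the picture's height over the tangent of half this angle, whatever the lens; pixels are square), "cx", "cy" (the principal point, pixels), "R" (3x3) and "t" (3): a world point X has camera coordinates R X + t. Camera axes: x right, y down, z forward; pixel columns grow to the right and rows downward; lengths in m; the calibration is good to about 2 mm. A picture is of the moment at which its call begins. camera_params takes no time and is no camera call.
A pose or a line that the arm cannot do raises arm.PlanningError and nothing moves.
- order.sign_off(): hands the job in, once; it reports no verdict.
The state is a dict: "time_s": time; "qpos": joint angles; "joint_vel": joint speeds; "tau": joint torques, N m; "tcp_pos": TCP position; "tool_rot": TCP orientation; "contact_force": force on the tool from outside, world axes, zero at the start; "torque": the same for the moment, N m; "width": opening from 0.0 (shut) to 1.0 (fully open).
Only numpy, scipy, OpenCV 4.12 (cv2) and the standard library are available. Lean on these libraries where they do the work, as an engineer would, in place of code of your own. Each camera call takes 0.05 s, during which the arm holds its last target. There are 200 camera calls.

## Working session

There is one attempt and no reset: what is moved stays moved. The work goes in short steps, each a Python script; the robot and the scene stay as the last script left them, time stands still between calls to the robot, and variables do not carry over. Pictures are saved under pics/ and viewed, about 8 in all and at most 12, crops included, and the job is handed in when it is done.

```bash
mkdir -p pics; ls; python3 - <<'E'
from plant import arm,cams
import cv2,numpy as np
for n in("side","top"):
    im,d=cams.get_image(n); cv2.imwrite(f"pics/{n}0.png",im); np.save(f"pics/{n}0.npy",d)
    print(n,cams.camera_params(n))
print(arm.get_obs())
E
```

```text
pics
side {'vertical_fov': 46.40408913670983, 'cx': 325.486969920064, 'cy': 193.64980851304298, 'R': array([[ 0.7560581 , -0.65449044, -0.0042918 ],
       [-0.41766953, -0.4774166 , -0.77306245],
       [ 0.50391301,  0.58627268, -0.6343154 ]]), 't': array([-0.36570372,  0.26093543,  1.07480936])}
top {'vertical_fov': 57.93108751641156, 'cx': 316.9520725834411, 'cy': 199.3301476119018, 'R': array([[ 0.01497819, -0.99980569, -0.01281572],
       [-0.98563237, -0.01260684, -0.16843364],
       [ 0.16823935,  0.01515442, -0.98562968]]), 't': array([-0.02297923,  0.4942046 ,  1.1323411 ])}
{'time_s': 0.1, 'qpos': array([-9.18896300e-01,  3.59283321e-01,  1.11823631e-02, -3.19310782e-04,
       -1.22410417e+00, -2.88077344e-01]), 'joint_vel': array([ 8.85592363e-05, -1.54622914e-03,  2.51048066e-03, -3.53191305e-04,
       -7.26680435e-04, -9.74002554e-04]), 'tau': array([-2.12543760e-03, -5.84764194e+01,  2.94108170e+01,  6.95443824e+00,
       -3.15080018e-03, -8.94526522e-06]), 'tcp_pos': array([ 0.24002805, -0.63046154,  0.24948995]), 'tool_rot': array([0.07815868, 1.56935589, 2.01266898]), 'contact_force': array([-0.53492578, -0.42619055, -0.46005049]), 'torque': array([0.01701845, 0.03037472, 0.04351686]), 'width': 0.9991057722941612}
```

View pics/top0.png

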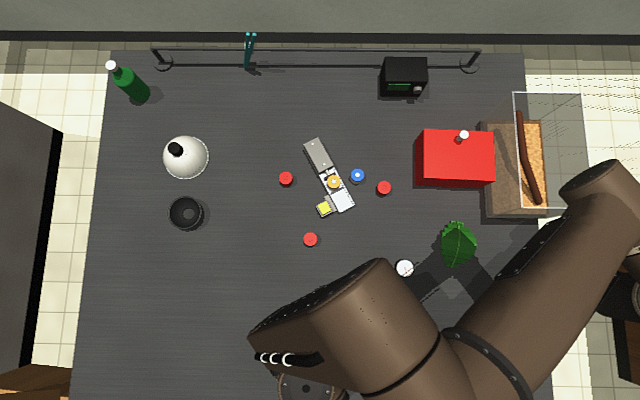

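View pics/side0.png

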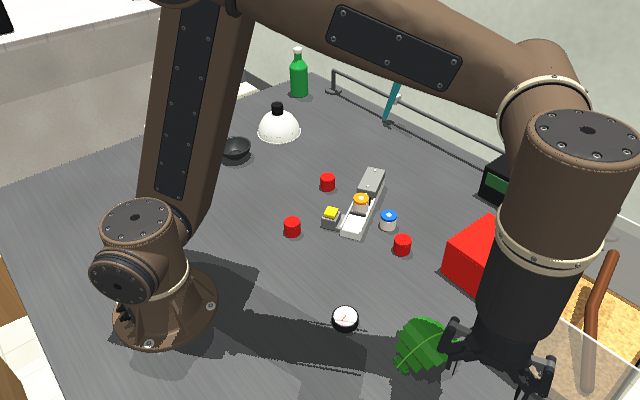

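The orange-lidded pot is at top (334,182) and side (361,200). The yellow paddle is at top (324,208) and side (331,213). Look-alikes in the top view: blue spare (357,175) and red pots (286,178), (384,187), (310,239). I choose the orange one in the channel.

```bash
cat > h.py <<'E'
import numpy as np,cv2
from plant import arm,cams
def P(n):
    c=cams.camera_params(n); f=200/np.tan(np.radians(c["vertical_fov"]/2)); return c,f
def ray(n,uv,z):
    c,f=P(n); R,t=np.array(c["R"]),np.array(c["t"]); o=-R.T@t
    d=R.T@np.array([(uv[0]-c["cx"])/f,(uv[1]-c["cy"])/f,1]); return o+d*(z-o[2])/d[2]
def proj(n,X):
    c,f=P(n); q=np.array(c["R"])@X+c["t"]; return np.array([c["cx"]+f*q[0]/q[2],c["cy"]+f*q[1]/q[2]])
def blobs(im,lo,hi,box,amin=15):
    m=cv2.inRange(cv2.cvtColor(im,cv2.COLOR_BGR2HSV),lo,hi); k=np.zeros_like(m); x0,y0,x1,y1=box; k[y0:y1,x0:x1]=255
    n,l,s,c=cv2.connectedComponentsWithStats(m&k)
    return [(tuple(c[i].round(2)),int(s[i,4]),s[i,:4].tolist()) for i in range(1,n) if s[i,4]>=amin]
E
python3 - <<'E'
from h import *
box={"top":(270,130,400,250),"side":(280,150,420,260)}
for n in("top","side"):
    im=cv2.imread(f"pics/{n}0.png")
    for nm,lo,hi,z in(("orange",(8,150,150),(22,255,255),.068),("yellow",(25,120,190),(35,255,255),.05),("blue",(100,120,100),(125,255,255),.042)):
        for b in blobs(im,lo,hi,box[n]): print(n,nm,b,ray(n,b[0],z).round(4))
    x0,y0,x1,y1=(295,125,375,225) if n=="top" else (310,155,415,250)
    c=cv2.resize(im[y0:y1,x0:x1],None,fx=5 if n=="top" else 4,fy=5 if n=="top" else 4,interpolation=cv2.INTER_CUBIC); cv2.imwrite(f"pics/{n}c.png",c)
a=[cv2.imread(f"pics/{n}c.png") for n in("top","side")]
h=500;a=[cv2.copyMakeBorder(x,0,h-x.shape[0],0,0,cv2.BORDER_CONSTANT) for x in a];cv2.imwrite("pics/crop.png",cv2.resize(np.hstack(a),(800,488)))
E
```

```text
top yellow ((np.float64(323.88), np.float64(207.61)), 99, [318, 202, 13, 12]) [ 0.4664 -0.0389  0.05  ]
top blue ((np.float64(357.15), np.float64(174.55)), 121, [351, 168, 14, 14]) [ 0.5786 -0.1468  0.042 ]
side orange ((np.float64(360.0), np.float64(202.03)), 37, [353, 197, 16, 8]) [ 0.5371 -0.0806  0.068 ]
side yellow ((np.float64(330.6), np.float64(210.8)), 105, [324, 206, 14, 11]) [ 0.4675 -0.04    0.05  ]
side blue ((np.float64(388.35), np.float64(215.13)), 150, [381, 209, 16, 13]) [ 0.5786 -0.1485  0.042 ]
```

View pics/crop.png

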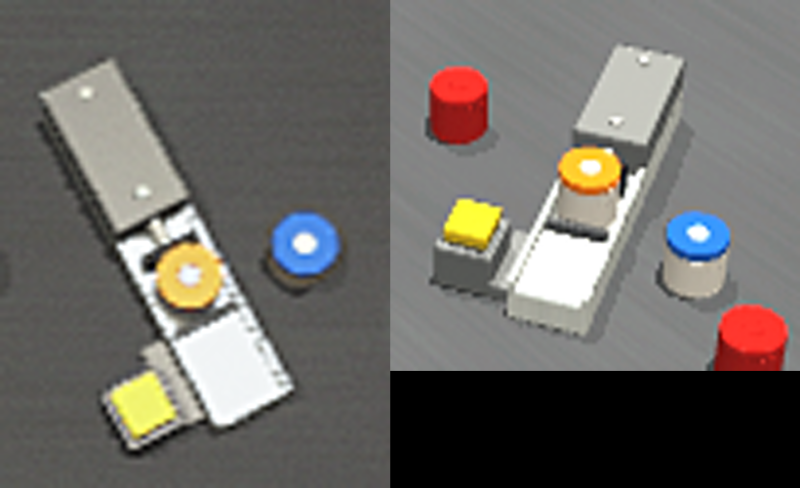

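The crop shows the orange-lidded pot behind the dark gate, the yellow paddle on its left (+y), and the channel open towards the robot. Next I'll get the yaw from the housing edges and the pot–paddle pair.

```bash
python3 - <<'E'
from h import *
for n,ob,hb in(("top",(320,170,346,194),(298,132,337,174)),("side",(350,188,372,206),(350,163,390,196))):
    im=cv2.imread(f"pics/{n}0.png"); hsv=cv2.cvtColor(im,cv2.COLOR_BGR2HSV)
    x0,y0,x1,y1=ob; m=cv2.inRange(hsv[y0:y1,x0:x1],(8,110,110),(24,255,255))
    p=cv2.findNonZero(m).reshape(-1,2); (u,v),(w,h),a=cv2.fitEllipse(cv2.convexHull(p)); 
    u+=x0;v+=y0; O=ray(n,(u,v),.068); print(n,"orange",u,v,w,h,O.round(4))
    Y=ray(n,(323.88,207.61) if n=="top" else (330.6,210.8),.05)
    d=(O-Y)[:2]; print(" dist",np.hypot(*d),"yaw pair",np.arctan2(d[1],d[0])-np.arctan2(-66,59))
    x0,y0,x1,y1=hb; g=hsv[y0:y1,x0:x1]; print(" V hist centre",im[150 if n=="top" else 178,316 if n=="top" else 372])
    m=cv2.inRange(g,(0,0,115),(179,45,190)); k,l,s,c=cv2.connectedComponentsWithStats(m); i=1+s[1:,4].argmax()
    cs=cv2.findContours((l==i).astype(np.uint8),0,cv2.CHAIN_APPROX_NONE)[0][0].reshape(-1,2)+[x0,y0]
    W=np.array([ray(n,q,.058)[:2] for q in cs]).astype(np.float32); r=cv2.minAreaRect(W*1000); print(" housing",r,cv2.boxPoints(r).round(0).tolist())
E
```

```text
top orange 333.38187313079834 181.15897178649902 13.16128158569336 14.044960021972656 [ 0.5497 -0.0682  0.068 ]
 dist 0.0883243143352485 yaw pair 0.5028578744802357
 V hist centre [160 171 171]
 housing ((641.7579956054688, -18.16717529296875), (108.80709838867188, 54.92546463012695), 29.177276611328125) [[581.0, -21.0], [608.0, -69.0], [703.0, -16.0], [676.0, 32.0]]
side orange 360.8286085128784 198.22408199310303 12.729406356811523 16.577945709228516 [ 0.5499 -0.0707  0.068 ]
 dist 0.08788437091479234 yaw pair 0.4856325494594063
 V hist centre [192 200 199]
 housing ((642.1121826171875, -15.995773315429688), (156.2340850830078, 117.787109375), 46.793060302734375) [[546.0, -33.0], [632.0, -113.0], [739.0, 1.0], [653.0, 81.0]]
```

Both views agree: tray origin at about (0.516, -0.088) and yaw about 0.50. The pot–paddle distance is 88.1 mm, against 88.5 mm given. I'll straddle the tray with the jaws along tray y, centred on tray (-20, 33).

```bash
cat >> h.py <<'E'
O=np.array([.516,-.088]);YAW=.50
def W(x,y,z):
    c,s=np.cos(YAW),np.sin(YAW); return np.array([O[0]+c*x-s*y,O[1]+s*x+c*y,z])
RPY=[0,np.pi/2,YAW+np.pi/2]
E
python3 - <<'E'
from h import *
p=W(-.020,.033,.16)
print(arm.nose_length,arm.ik(p,RPY))
arm.move_gripper(.65)
arm.movep(p,RPY); arm.move_straight(W(-.020,.033,.115),rate=.1)
o=arm.get_obs(); print(o["time_s"],o["tcp_pos"],p,o["tool_rot"],o["width"],o["contact_force"],o["qpos"])
a=[]
for n in("side","top"):
    im,d=cams.get_image(n); cv2.imwrite(f"pics/{n}1.png",im); np.save(f"pics/{n}1.npy",d)
    u,v=proj(n,W(-.02,.033,.06)).astype(int); a.append(cv2.resize(im[v-60:v+40,u-40:u+40],(400,500),interpolation=cv2.INTER_CUBIC))
    print(n,"crop origin",u-40,v-60)
cv2.imwrite("pics/c1.png",np.hstack(a))
E
```

```text
0.019 [ 2.63131169e-01  1.32227513e-01 -5.18542277e-01 -4.44089210e-16
 -9.20026537e-01 -1.33392750e+00]
3.325 [ 0.48287887 -0.06886137  0.11518279] [ 0.48262731 -0.06862829  0.16      ] [ 2.28511213  1.57050033 -1.92746981] 0.6502557755157329 [-0.00840122  1.04449118  0.53100371] [ 2.62673719e-01  1.89310101e-01 -5.73167124e-01  3.33241284e-04
 -8.08490955e-01 -1.33389315e+00]
side crop origin 301 150
top crop origin 293 142
```

View pics/c1.png

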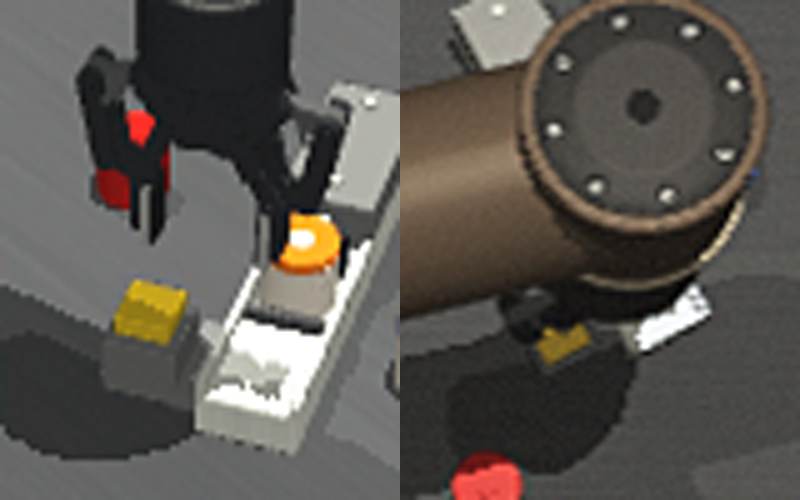

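The side view shows the left fingertip ending at about (331,198), above the paddle. The right fingertip ends at about (355,201), above the channel. I'll check both tips with the depth image.

```bash
python3 - <<'E'
from h import *
d=np.load("pics/side1.npy"); c,f=P("side"); R,t=np.array(c["R"]),np.array(c["t"])
v,u=np.mgrid[180:210,315:375]; z=d[v,u]; ok=z>0
X=np.stack([(u-c["cx"])/f*z,(v-c["cy"])/f*z,z],-1); X=(X-t)@R
q=X-[*O,0]; cs,sn=np.cos(YAW),np.sin(YAW); tx=cs*q[...,0]+sn*q[...,1]; ty=-sn*q[...,0]+cs*q[...,1]; tz=X[...,2]
m=ok&(tz>.075)&(tz<.125)&(abs(tx+.02)<.03)
for nm,s in(("paddle finger",ty>.033),("channel finger",ty<=.033)):
    k=m&s; low=k&(tz<.112)
    print(nm,k.sum(),"z min",tz[k].min(),np.percentile(tz[k],[2,5,10]),"x",np.percentile(tx[low],[2,50,98]),"y",np.percentile(ty[low],[2,50,98]))
E
```

```text
paddle finger 42 z min 0.10243226804136395 [0.10254487 0.10294828 0.1067723 ] x [-0.03243789 -0.02727653 -0.01266156] y [0.05963113 0.0605986  0.06925179]
channel finger 37 z min 0.10413684496436583 [0.10561196 0.10691185 0.10814528] x [-0.03297162 -0.03010122 -0.02737858] y [-0.00648672  0.00027038  0.00317572]
```

Both fingers are where they should be: paddle finger at y of about 60–70 mm, channel finger at about -6 to +6 mm, x from about -32 mm. The tips stand at z of about 0.102. Now the guarded descent and press.

```bash
python3 - <<'E'
from h import *
arm.move_straight(W(-.020,.033,.073),rate=.08)
o=arm.get_obs(); f0=o["contact_force"]; print(o["time_s"],o["tcp_pos"],f0)
hit=arm.move_straight(W(-.020,.033,.050),rate=.015,until_force=1.5)
o=arm.get_obs(); zc=o["tcp_pos"][2]; print(hit,o["time_s"],o["tcp_pos"],o["contact_force"]-f0)
if hit and .055<zc<.070:
    for dz in(.004,.0065,.0085):
        arm.move_straight(W(-.020,.033,zc-dz),rate=.02); arm.pause(.2)
        o=arm.get_obs(); print(dz,o["time_s"],o["tcp_pos"],o["contact_force"]-f0)
a=[]
for n in("side","top"):
    im,d=cams.get_image(n); cv2.imwrite(f"pics/{n}2.png",im); np.save(f"pics/{n}2.npy",d)
    u,v=proj(n,W(-.02,.033,.06)).astype(int); a.append(cv2.resize(im[v-50:v+50,u-40:u+40],(400,500),interpolation=cv2.INTER_CUBIC))
    print(n,u-40,v-50)
cv2.imwrite("pics/c2.png",np.hstack(a))
E
```

```text
4.1 [ 0.48288675 -0.06859938  0.07321987] [-0.57507686  0.09822497  1.11914263]
True 4.8583 [ 0.48263766 -0.06860995  0.06407891] [ 0.67021205 -0.74095535 -0.27216586]
0.004 5.4167 [ 0.4826125  -0.06862327  0.06005606] [ 0.21096928 -0.14536076 -0.03635113]
0.0065 5.8917 [ 0.48248063 -0.06868714  0.05752335] [ 0.39659378 -0.7436412   1.67429549]
0.0085 6.3417 [ 0.4824813  -0.0686747   0.05554856] [-1.0265589  -0.36986495  3.27865623]
side 301 160
top 293 152
```

View pics/c2.png

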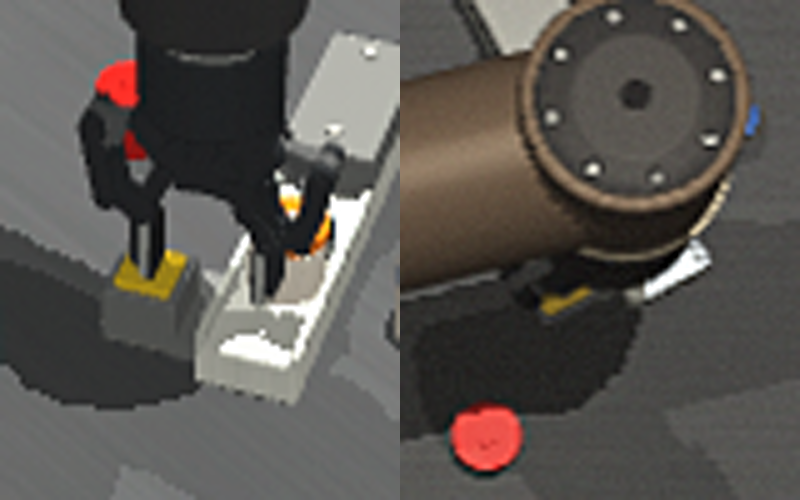

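The first "hit" was force noise, and real contact came at TCP z of about 0.059. The paddle is about 4 mm down, and the pot still looks to be behind the gate. I'll press on with averaged forces.

```bash
cat >> h.py <<'E'
def F():
    a=[]
    for _ in range(8): arm.pause(.03); a.append(arm.get_obs()["contact_force"])
    return np.mean(a,0)-[-.3,0,.6]
def snap(tag):
    a=[]
    for n in("side","top"):
        im,d=cams.get_image(n); cv2.imwrite(f"pics/{n}{tag}.png",im); np.save(f"pics/{n}{tag}.npy",d)
        u,v=proj(n,W(-.02,.033,.06)).astype(int); a.append(cv2.resize(im[v-50:v+50,u-40:u+40],(400,500),interpolation=cv2.INTER_CUBIC))
    cv2.imwrite(f"pics/c{tag}.png",np.hstack(a))
E
python3 - <<'E'
from h import *
print(arm.get_obs()["tcp_pos"],F())
for z in(.054,.0528,.0516,.0506,.0498,.049):
    arm.move_straight(W(-.020,.033,z),rate=.015); f=F(); o=arm.get_obs(); print(o["time_s"],o["tcp_pos"],f)
    if f[2]>7: break
snap(3)
E
```

```text
[ 0.48248565 -0.06866559  0.05555177] [-1.13333195 -0.06853367  3.46166231]
7.2333 [ 0.48262339 -0.06867865  0.05472119] [-4.15681558  0.27328119 13.87223394]
```

View pics/c3.png

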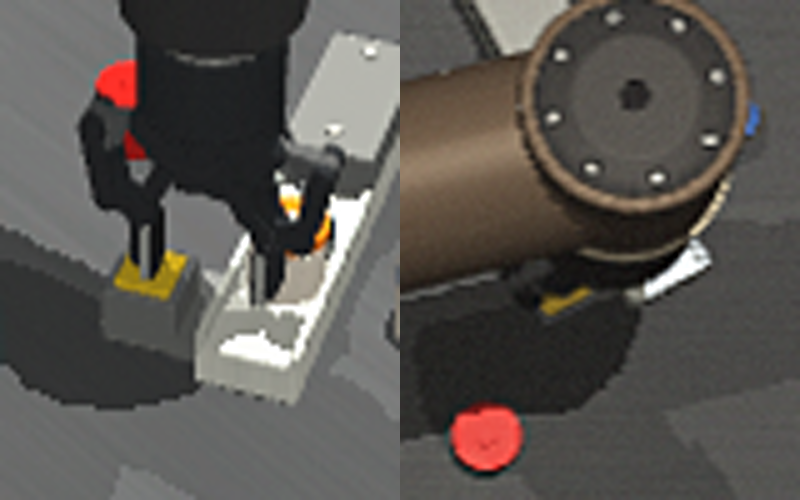

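The force jumped to 14 N: either the paddle's bottom stop or some other contact. I'll check the paddle height and lid position in the depth image, before and after.

```bash
python3 - <<'E'
from h import *
c,f=P("side"); R,t=np.array(c["R"]),np.array(c["t"])
for k in(0,1,2,3):
    d=np.load(f"pics/side{k}.npy"); hsv=cv2.cvtColor(cv2.imread(f"pics/side{k}.png"),cv2.COLOR_BGR2HSV)
    v,u=np.mgrid[180:240,310:400]; z=d[v,u]
    X=(np.stack([(u-c["cx"])/f*z,(v-c["cy"])/f*z,z],-1)-t)@R; q=X-[*O,0]; cs,sn=np.cos(YAW),np.sin(YAW)
    T=np.stack([cs*q[...,0]+sn*q[...,1],-sn*q[...,0]+cs*q[...,1],X[...,2]],-1); h=hsv[180:240,310:400]
    y=(cv2.inRange(h,(22,120,80),(36,255,255))>0)&(z>0); o=(cv2.inRange(h,(8,110,90),(21,255,255))>0)&(z>0)&(T[...,2]>.055)
    ty=T[y]; to=T[o]; print(k,"yellow",y.sum(),"z pct",np.percentile(ty[:,2],[25,50,75,95]).round(4),"orange",o.sum(),"x",np.percentile(to[:,0],[2,50,98]).round(4),"y",np.percentile(to[:,1],[2,50,98]).round(4),"z",np.percentile(to[:,2],[50,95]).round(4))
    if k>1:
        m=(z>0)&(abs(T[...,1]-.004)<.03)&(abs(T[...,0]+.02)<.02)&(T[...,2]>.036)&(T[...,2]<.075)&(h[...,2]<90); print("  channel finger zmin",np.percentile(T[m][:,2],[0,5,10]).round(4),"x",np.percentile(T[m][:,0],[2,50,98]).round(4))
E
```

```text
0 yellow 238 z pct [0.05   0.0524 0.0689 0.0715] orange 42 x [0.0174 0.0248 0.047 ] y [-0.021  -0.0045  0.0207] z [0.0655 0.0708]
1 yellow 137 z pct [0.0479 0.0501 0.0518 0.0537] orange 98 x [0.0147 0.0324 0.0591] y [-0.0203 -0.0078  0.0088] z [0.0689 0.0718]
2 yellow 81 z pct [0.0404 0.0419 0.0427 0.069 ] orange 25 x [-0.0304  0.0042  0.0317] y [-0.027  -0.0193  0.0022] z [0.0673 0.1172]
  channel finger zmin [0.047  0.0496 0.0532] x [-0.0334 -0.0271 -0.0179]
3 yellow 82 z pct [0.0393 0.0407 0.0423 0.0701] orange 22 x [-0.0331  0.0063  0.0264] y [-0.0264 -0.0206  0.0013] z [0.0689 0.1229]
  channel finger zmin [0.0449 0.0472 0.0519] x [-0.0321 -0.0271 -0.0166]
```

Depth gives a paddle top of 50.1 → 41.9 → 40.7 mm, so it is fully down and the 14 N is its bottom stop. The lid's rear edge moved from x ≈ 59 to about 30 mm, so the pot was released and stopped. One last check: predicted lid outline, stillness, bystanders, force.

```bash
python3 - <<'E'
from h import *
print("F",F(),F()); snap(4); o=arm.get_obs(); print(o["time_s"],o["tcp_pos"])
i0,i3,i4=[cv2.imread(f"pics/side{k}.png") for k in(0,3,4)]
u,v=proj("side",W(.01,0,.05)).astype(int)
print("3->4 max change near pot",cv2.absdiff(i3,i4)[v-20:v+20,u-25:u+25].max())
for k,im in((0,i0),(4,i4)):
    print(k,"blue",[b[:2] for b in blobs(im,(100,120,100),(125,255,255),(370,195,410,235))])
# overlay predicted lid rings for pot x = 13 (green), 39 (magenta)
s=6; x0,y0=u-45,v-45; c=cv2.resize(i4[y0:y0+80,x0:x0+100],None,fx=s,fy=s,interpolation=cv2.INTER_CUBIC)
for px,col in((.013,(0,255,0)),(.039,(255,0,255))):
    for z in(.068,.027):
        p=np.array([(proj("side",W(px+.022*np.cos(a),.022*np.sin(a),z))-[x0-.5,y0-.5])*s for a in np.linspace(0,6.28,60)]).astype(int)
        cv2.polylines(c,[p],True,col,1)
cv2.imwrite("pics/chk.png",c)
E
```

```text
F [-4.13170325  0.27504114 13.62476618] [-4.50952654e+00 -6.53268557e-04  1.35853332e+01]
7.9667 [ 0.48258176 -0.06868027  0.05471052]
3->4 max change near pot 4
0 blue [((np.float64(388.35), np.float64(215.13)), 150)]
4 blue [((np.float64(388.38), np.float64(215.11)), 150)]
```

View pics/chk.png

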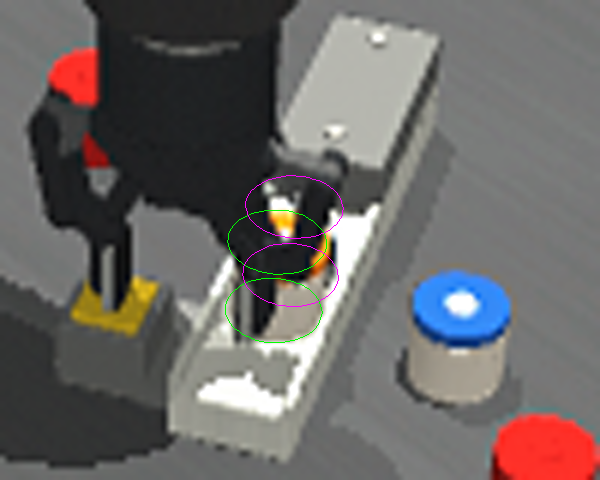

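The overlay shows the pot's lid edge and lower front on the green outline (pot at tray x ≈ +13 mm), well forward of the magenta start outline. It is upright and still against the finger, and the blue spare pot hasn't moved. Handing in.

```bash
python3 -c "
from plant import order; order.sign_off()"
```

```text
the job is handed in; nothing more can be done
```

The job is handed in, at about 8 s of the 29 s allowed. I lowered both fingers across the dispenser with the jaws along tray y. One finger presses the yellow paddle, and the other stands in the channel and stopped the released pot.

**Last checks**
- **Paddle:** depth puts its top at about 40.7 mm, down from 50.1 mm, so it is pressed about 9–10 mm. The finger holds it against its stop with about 14 N.
- **Pot:** it stands upright at tray x ≈ +13 mm, about 26 mm forward of its start and well behind the lip. It did not change between the last two images.
- **Bystanders:** the blue spare pot moved less than 0.1 pixel. I did not measure the bowl, reflector, hide, gauge or tub lid again; the arm stayed well clear of them.

**What disagreed or was not fully confirmed**
- **First contact:** the guarded descent stopped at TCP z = 0.064 with almost no vertical force, so I took it for noise. The depth heights suggest it was close to the real contact.
- **Paddle estimate:** I then guessed from the force that the paddle was only 4 mm down. Depth showed it was already about 8 mm down and the pot already released.
- **Contact force:** the pot's push on the finger can't be separated out. The sideways force read about 4 N towards -x, more than the pusher's 2 N. I infer the contact from where the pot stopped and the pusher still driving it.

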